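Dim the craft stall's display lamp to its pointer mark

ROBOT

A 6-joint arm with a two-finger parallel gripper is mounted at the origin on the work surface. World frame = base frame: x ahead of the robot, y to its left, z up, the work surface at z = 0. Lengths are in mm, angles in rad, forces in N, time in s.
With the tool pointing down it reaches from about 375 to 900 mm from the base axis. Payload 3.1 kg.
Tool frame: the origin (TCP) lies on the centre line of the jaws, within the pads' length; the fingertips stand 25 mm ahead of it and the grasp point (between the pads) lies 6 mm ahead of it (robot.tcp_to_tips is the distance from the TCP to the fingertips, in mm); z points along the fingers, y is the direction in which the jaws open and shut (so a half turn about z gives the same grasp; the last joint's range is limited). The gripper opens to 87 mm and grips with 3 to 60 N. Pads are 19 mm wide; open, the fingers measure 117 mm over their backs; the gripper's body (75 mm by 190 mm) begins 51 mm behind the grasp point.
Start: joints at [1.079, 0.527, 1.433, -0, 1.181, -0.178], TCP at [192.881, 594.469, 247.548] pointing down, gripper open.
Joint ranges: [-3.08, 3.08], [-0.75, 2.2], [0.22, 2.44], [-1.43, 4.57], [0, 2.65], [-2.85, 2.85]. Speed limits (rad/s): [2.79, 2.79, 3.14, 3.14, 3.14, 3.14].

INTERFACE

Orientations are given as a unit quaternion [w, x, y, z].
In Python, from workcell import robot, read_camera, close_job, look_for, cut_out, landmark_of gives the robot as it stands.
- The arm moves only by the shell command python3 -m jog 'ROWS' [OPENING] [FORCE]. ROWS is JSON, a list of rows, each a list of 6 numbers: the shift along the tool's x, y, z in mm, then the turn, a rotation vector about the tool's x, y, z in rad. In form: [[tx, ty, tz, ax, ay, az], ...]. A call has 1 to 20 rows; each row is the pose to reach, as a shift and turn from the pose commanded when the call began, along the tool's axes at that moment; what a row does not reach only later rows make up. A row lasts 1/10 s, in which the tool goes at most 50 mm and 8.59 degrees, less where a joint would pass 70% of its speed; a pose out of reach is approached as far as the arm can. A call with a gripper value outside its range is refused whole. OPENING is the closure, from -1 (fully open) to 1 (shut), set as the call begins (- or left out, the last holds). The fingers move at their own pace and stop on an object; FORCE is the grip in N (left out, the last holds). Time passes only in rows, so rows that repeat a pose let the fingers close. It gives the time, the measured TCP pose, the force and the opening at its end, in the units of the state.
- robot.observe(): the state, without advancing time (a new reading comes with each control period).
- read_camera(name): name is "scene" or "top" or "wrist"; returns a dict with "color" (480x640x3 uint8, red, green, blue), "fx", "fy", "cx", "cy" (pixels), "R" (3x3) and "t" (3): a world point X has camera coordinates R X + t. Camera axes: x right, y down, z forward; pixel columns grow to the right and rows downward; lengths in mm; the calibration is good to about 2 mm. A picture is of the moment at which its call begins. There is no depth.
- close_job(): hands the job in, once; it reports no verdict.
Trained networks look in a picture, given as the dict that the camera call returned (one of the last four; its "shot" number tells which), for a name from the list of things; names that differ only in an ending like _2 or _b are one class to them, and where a whole thing is asked for, a point or a joint stands for the part that bears it (a point fixed in the world has none). Each returns a list of dicts, best first, with "p" (0 to 1); they miss things now and then, are a little off and sometimes report something else, mostly with a low value. They report only what shows in the picture. A call takes as long as a camera call. They do not tell look-alikes from the thing itself.
- look_for(picture, label): "location" ([x, y, z] in mm, in world coordinates, good to about 4 mm: the middle of the surface that is visible of it).
- cut_out(picture, label): "pixels" (480x640 bool, what is visible of it).
- landmark_of(picture, label): "location" ([x, y, z] in mm, in world coordinates, good to about 4 mm: a listed point, or the origin of a listed thing).
The state is a dict: "time_s": time; "joints": joint angles; "dq": joint speeds; "tau": joint torques, N m; "ee_pos": TCP position; "tool_rot": TCP orientation; "wrist_force": force on the tool from outside, world axes, zero at the start; "wrist_torque": the same for the moment, N m; "width": opening from 0.0 (shut) to 1.0 (fully open).
Only numpy, scipy, OpenCV 4.12 (cv2) and the standard library are available. Lean on these libraries where they do the work, as an engineer would, in place of code of your own. Each camera call takes 0.05 s, during which the arm holds its last target.

TASK

Two wooden dimmer boxes for the stall's lamps lie on the table. On the one with the broad bar-shaped grip, slide that grip along its track until it is level with the house-shaped pointer mark beside the track (not the round stud), and let go of it there. Leave the grip of the other, round-knob dimmer where it is, and do not push aside or knock over the carved bird standing between the boxes.

Things in the scene. Friction and masses are not known exactly. Their poses are not given: they have to be found in the camera images.
- bar_fader_top (a point): Top centre of the grip to move: black bar, 14 mm along its track, 34 across, 36 tall (this point z = 77 mm), white line across the top, 1 mm above the flat lid (z = 40 mm) of a 240 x 140 mm wooden box. x = track direction, within 15 deg of straight away from the robot; z up. Slides along x only, with 2 to 3 N, up to 80 mm either side of the box's middle; starts near it; stays where left.
- pointer_mark: Target: flat brass house-shaped pointer fixed on that lid left of the track, 16 mm along it, 28 across, 6 high, tip towards the track, 30 mm from its centre line. Origin at lid height, 8 mm behind the tip; x parallel to the track: the grip is level with it at x = 0 of this frame. 30 to 55 mm from the track's middle, towards either end; a round 14 mm stud, not the target, lies towards the other.
- knob_fader_top (a point): Top centre (z = 77 mm) of the other dimmer's grip, to be left alone: round black knob of 28 mm diameter on a steel stem, sliding as easily, on a like wooden box (240 x 140 x 40 mm) with a pointer and a stud of its own, which do not matter. The two boxes lie left and right in front of the robot, either way round.
- carved_bird: Dark wooden carved bird with a round fan tail, 113 mm tall with its base of 70 x 50 x 18 mm; loose, about 0.3 kg, standing between the two boxes. Origin at the centre of the base's underside, z up.
There are look-alikes about, which are no part of the job. Leave any green or turquoise look-alike of the carved_bird alone.

How it is judged (in metres and radians):
At the end, for the whole second after the job is handed in: The bar-shaped grip stands level with the house-shaped pointer to within 10 mm along the track; the round knob is within 10 mm of where it started; the carved bird stands upright (within 11 degrees) within 20 mm of where it started (x of bar_fader_top in the frame of pointer_mark between -0.01 and 0.01 m and distance of knob_fader_top from where it was at the start of the episode below 0.01 m and distance of carved_bird from where it was at the start of the episode below 0.02 m and angle between carved_bird's own z axis and vertical below 0.2 rad); the robot touches nothing.
It fails at once if the round-knob grip is moved by more than 10 mm (distance of knob_fader_top from where it was at the start of the episode above 0.01 m).
It fails at once if the carved bird is shifted by more than 20 mm (distance of carved_bird from where it was at the start of the episode above 0.02 m).
It fails at once if the carved bird is knocked over (angle between carved_bird's own z axis and vertical above 0.5 rad).
It also fails if it takes over 29 s, if anything falls off the work surface, if the arm or the gripper's body presses on something with over 40 N, if the wrist force passes 120 N, or if a joint passes its speed limit or range.

## Working session

There is one attempt and no reset: what is moved stays moved. The work goes in short steps, Python scripts to look and compute and a shell command to move; the robot and the scene stay as the last step left them, time stands still between calls to the robot, and variables do not carry over. Pictures are saved under pics/ and viewed, and the job is handed in when it is done.

```bash
mkdir -p pics; python3 - <<'E'
from workcell import *
import cv2
for n in ["scene","top"]:
    p=read_camera(n)
    cv2.imwrite(f"pics/{n}1.png",p["color"][:,:,::-1])
    for l in ["bar_fader_top","pointer_mark","knob_fader_top","carved_bird"]:
        print(n,l,[(round(d["p"],2),[round(float(v)) for v in d["location"]]) for d in landmark_of(p,l)])
s=robot.observe(); print(s["time_s"],s["ee_pos"],s["tool_rot"],s["width"])
E
```

```text
scene bar_fader_top [(0.56, [529, -190, 75])]
scene pointer_mark [(0.43, [488, -153, 38])]
scene knob_fader_top [(0.64, [530, 154, 79])]
scene carved_bird [(0.67, [326, -163, -1]), (0.57, [527, -12, -1]), (0.55, [394, -12, 0])]
top bar_fader_top [(0.97, [530, -188, 74])]
top pointer_mark [(0.59, [483, -150, 39])]
top knob_fader_top [(0.69, [532, 151, 75])]
top carved_bird [(0.82, [329, -165, -3]), (0.81, [528, -18, -1])]
0.5 [192.88558399 594.44297992 247.51577731] [-1.82956855e-05  1.56267927e-01  9.87714703e-01 -3.42071428e-05] 0.9997226257173674
```

View pics/scene1.png

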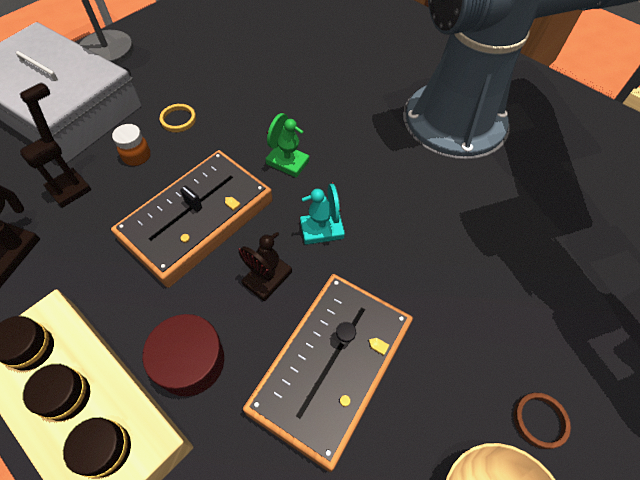

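View pics/top1.png

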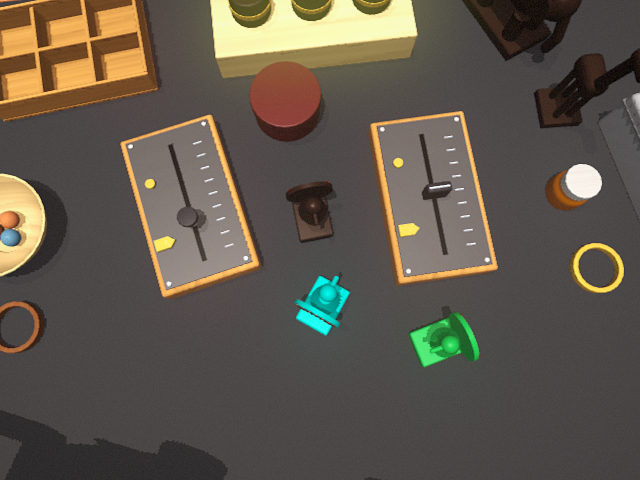

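The scene pictures show two boxes. Which things could be confused, by pixel in the top view:
- **Grips:** the bar with the white line is at (437,189) and the round knob is at (187,217).
- **Brass marks on the bar box:** the house pointer is at (409,230) and the round stud at (398,162). The other box has its own pointer at (165,243).
- **Birds:** the dark one is at (313,212); the turquoise and green ones are look-alikes.

I choose the bar at (437,189) and the house mark at (409,230).

```bash
cat > h.py <<'E'
import numpy as np, cv2
def back(p,uv,z):
    R=np.array(p["R"]);t=np.array(p["t"]);C=-R.T@t
    d=R.T@np.array([(uv[0]-p["cx"])/p["fx"],(uv[1]-p["cy"])/p["fy"],1])
    return C+d*(z-C[2])/d[2]
def proj(p,X):
    c=np.array(p["R"])@np.array(X)+np.array(p["t"]);return c[0]/c[2]*p["fx"]+p["cx"],c[1]/c[2]*p["fy"]+p["cy"]
E
python3 - <<'E'
from workcell import *
from h import *
p=read_camera("top"); c=p["color"]
im=cv2.resize(c[100:290,360:510][:,:,::-1],None,fx=4,fy=4,interpolation=cv2.INTER_CUBIC)[:, :]
cv2.imwrite("pics/crop1.png",cv2.resize(im,(474,600)))
hsv=cv2.cvtColor(c,cv2.COLOR_RGB2HSV)
m=((hsv[...,0]>22)&(hsv[...,0]<34)&(hsv[...,1]>150)&(hsv[...,2]>120)).astype(np.uint8)
m[:, :385]=0;m[:,430:]=0;m[:140]=0;m[250:]=0
n,l,s,ce=cv2.connectedComponentsWithStats(m)
for i in range(1,n):
    if s[i,4]>20:
        print(s[i],ce[i],back(p,ce[i],46)); 
        if s[i,4]>100:
            pts=np.array([back(p,(x,y),46)[:2] for y,x in np.argwhere(l==i)]); print(pts.min(0),pts.max(0),cv2.minAreaRect(pts.astype(np.float32)))
# lid: orange/gray; box outline
for lab in ["bar_fader_top","pointer_mark"]:
    for d in cut_out(p,lab)[:2]:
        q=np.argwhere(d["pixels"]);print(lab,d["p"],len(q),q.mean(0)[::-1],q.min(0),q.max(0))
for uv in [(422,135),(446,254)]: print(back(p,uv,40))
E
```

```text
[393 158  10  10  68] [397.63235294 162.48529412] [ 581.3740301  -143.01542158   46.        ]
[399 224  19  13 162] [406.7654321  229.77777778] [ 482.92585955 -140.51556118   46.        ]
[ 475.02589806 -155.18913598] [ 491.32362937 -129.59645126] ((483.4820556640625, -142.40858459472656), (15.955510139465332, 25.68902587890625), 2.743380308151245)
bar_fader_top 0.56 413 [436.89830508 189.87893462] [181 422] [199 452]
pointer_mark 0.6 214 [407.79906542 229.36915888] [223 399] [236 418]
[ 620.80616087 -185.91271591   40.        ]
[ 443.78301819 -190.20603336   40.        ]
```

View pics/crop1.png

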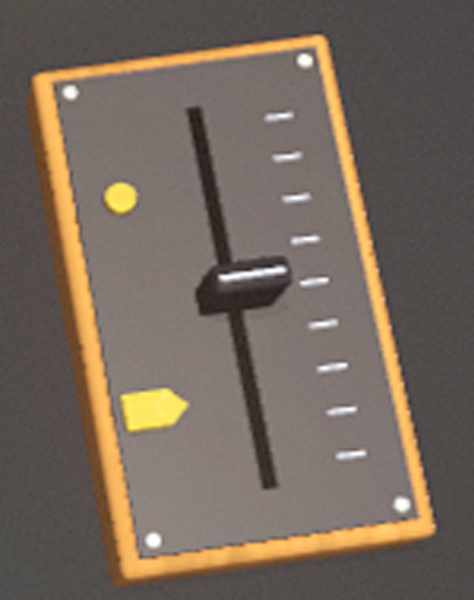

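The crop confirms the bar with its white line and the house pointer at crop (155,408), with the round stud at (121,198). Next I'll work out the exact track direction and distances.

```bash
python3 - <<'E'
from workcell import *
from h import *
p=read_camera("top"); c=p["color"]
cr=lambda u,v:(360+u/3.16-.3,100+v/3.158-.3)
S=[back(p,cr(*q),40.5) for q in [(70,92),(305,61),(153,541),(402,504)]]
dl=S[0]-S[2];dr=S[1]-S[3]
print(np.round(S,1),np.arctan2(dl[1],dl[0]),np.arctan2(dr[1],dr[0]),np.mean(S,0))
w=[back(p,cr(*q),77) for q in [(220,279),(285,270)]];print(np.round(w,1))
T=[back(p,cr(*q),40) for q in [(193,109),(270,488)]];print(np.round(T,1))
# refine with white-line pixels
g=c.min(2).astype(int); a=[(x,y) for y in range(180,200) for x in range(425,455) if g[y,x]>110]
wc=back(p,np.mean(a,0),77);print("white",len(a),np.mean(a,0),wc)
P=np.array([483,-141.5,46])
for th in (0.03,0.045):
    d=np.array([np.cos(th),np.sin(th),0]);print(th,"to go",d@(P-wc), "target",wc+d*(d@(P-wc)))
s=read_camera("scene")
for X in (wc,P): print("scene",proj(s,X))
im=s["color"][140:290,100:290]; cv2.imwrite("pics/crop2.png",cv2.resize(im[:,:,::-1],None,fx=4,fy=4,interpolation=cv2.INTER_CUBIC))
E
```

```text
[[ 637.1 -129.4   40.5]
 [ 639.2 -239.4   40.5]
 [ 426.6 -134.5   40.5]
 [ 429.7 -244.7   40.5]] 0.024271535138809558 0.02492372638039334 [ 533.14113847 -186.982643     40.5       ]
[[ 529.8 -172.8   77. ]
 [ 530.4 -200.8   77. ]]
[[ 622.2 -184.3   40. ]
 [ 443.6 -189.    40. ]]
white 160 [443.875   186.90625] [ 529.04976335 -192.38901754   77.        ]
0.03 to go -44.50260097677945 target [ 484.56718704 -193.72389532   77.        ]
0.045 to go -43.7139128435836 target [ 485.38010338 -194.35547978   77.        ]
scene (np.float64(188.00643787128053), np.float64(188.98745740579963))
scene (np.float64(232.74783328903715), np.float64(201.45342136765385))
```

View pics/crop2.png

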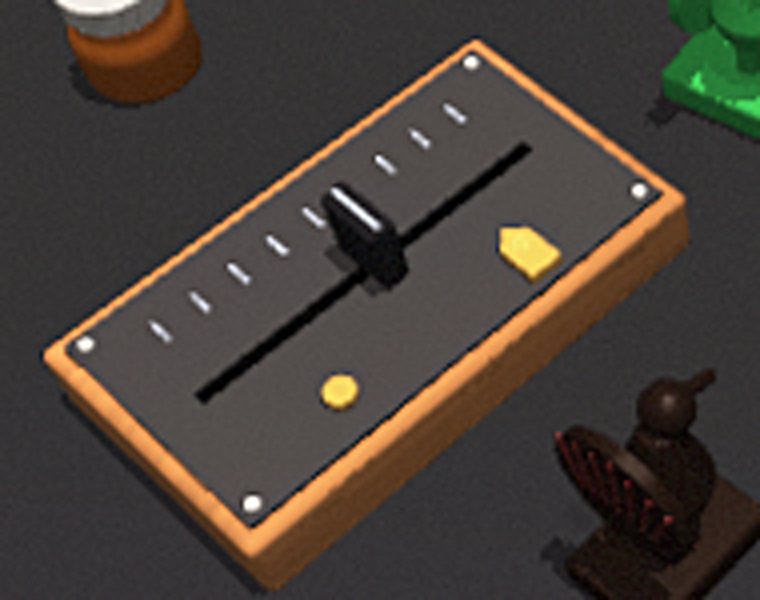

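Track yaw is about 0.0245 rad, the bar is at (530, -187.5) and the target is about (484, -188.5), so the bar has to move about -46 mm along x. I'll go above it with the jaws along the track.

```bash
python3 -m jog '[[-405,-252,0,0,0,0.65],[-405,-252,0,0,0,0.65],[-405,-252,0,0,0,0.65],[-405,-252,0,0,0,0.65],[-405,-252,0,0,0,0.65],[-405,-252,0,0,0,0.65],[-405,-252,0,0,0,0.65],[-405,-252,0,0,0,0.65],[-405,-252,0,0,0,0.65],[-405,-252,0,0,0,0.65],[-562,-640,0,0,0,1.233],[-562,-640,0,0,0,1.233],[-562,-640,0,0,0,1.233],[-562,-640,0,0,0,1.233],[-562,-640,0,0,0,1.233],[-562,-640,0,0,0,1.233],[-562,-640,0,0,0,1.233],[-562,-640,0,0,0,1.233],[-562,-640,0,0,0,1.233],[-562,-640,0,0,0,1.233]]' -1 10
python3 - <<'E'
from workcell import *
from h import *
s=robot.observe();print(s["time_s"],s["ee_pos"],s["tool_rot"],s["width"],s["joints"])
from scipy.spatial.transform import Rotation as Ro
w,x,y,z=s["tool_rot"];print(np.round(Ro.from_quat([x,y,z,w]).as_matrix(),3))
p=read_camera("wrist");cv2.imwrite("pics/w1.png",p["color"][:,:,::-1])
for l in ["bar_fader_top","pointer_mark"]:
    print(l,[(round(d["p"],2),[round(float(v),1) for v in d["location"]]) for d in landmark_of(p,l)])
for X in [(530,-187.5,77),(483.2,-142,46),(533,-187,40)]: print(proj(p,X))
E
```

```text
time_s: 2.75
ee_pos: [530.2, -190.6, 247.6]
tool_rot: [0.001, 0.7, 0.714, 0.0]
wrist_force: [0.2, 0.5, 0.4]
width: 1.002
2.75 [ 530.22513699 -190.6436036   247.55031147] [6.13445152e-04 7.00063637e-01 7.14080194e-01 6.98628680e-05] 1.0023468467574694 [-5.43380019e-01  4.44174140e-01  1.58994951e+00 -1.63576161e-04
  1.10624288e+00 -5.63129555e-01]
[[-0.02   1.     0.001]
 [ 1.     0.02  -0.001]
 [-0.001  0.001 -1.   ]]
bar_fader_top [(0.95, [528.2, -185.8, 75.0])]
pointer_mark [(0.59, [482.8, -150.8, 38.1]), (0.36, [527.8, -184.6, 77.1])]
(np.float64(311.0655244350831), np.float64(222.39368450259965))
(np.float64(256.9053312737497), np.float64(160.77427290193128))
(np.float64(314.49011790411515), np.float64(212.8454778263801))
```

View pics/w1.png

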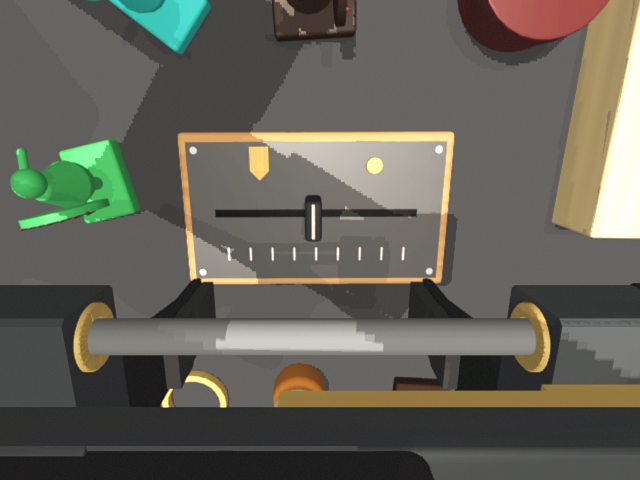

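The wrist view agrees with the earlier measurements: bar at (313,218), house pointer at (259,162), stud at (375,166). Now I'll descend and close.

```bash
python3 -m jog '[[3,1,40,0,0,0],[3,1,80,0,0,0],[3,1,115,0,0,0],[3,1,140,0,0,0],[3,1,155,0,0,0],[3,1,165,0,0,0],[3,1,172,0,0,0],[3,1,173,0,0,0],[3,1,173,0,0,0],[3,1,173,0,0,0]]' -1 10
python3 - <<'E'
from workcell import *
import cv2
p=read_camera("scene");cv2.imwrite("pics/s2.png",cv2.resize(p["color"][60:300,60:380][:,:,::-1],None,fx=2.5,fy=2.5))
E
```

```text
time_s: 3.9
ee_pos: [531.4, -184.9, 75.4]
tool_rot: [0.001, 0.699, 0.716, 0.0]
wrist_force: [1.0, -0.4, -0.5]
width: 1.0
```

View pics/s2.png

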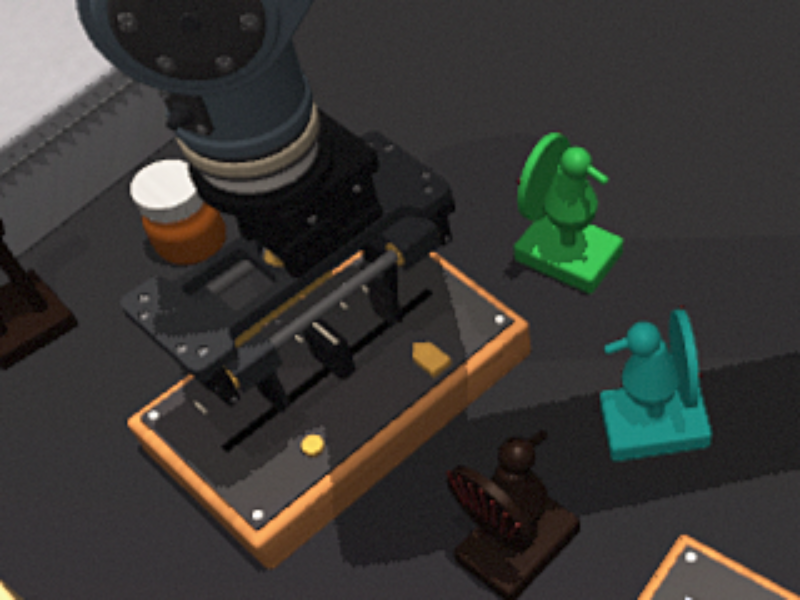

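The bar at about (330,350) is between the open fingers, which clear the lid. Closing gently.

```bash
python3 -m jog '[[0,0,0,0,0,0],[0,0,0,0,0,0],[0,0,0,0,0,0],[0,0,0,0,0,0],[0,0,0,0,0,0],[0,0,0,0,0,0],[0,0,0,0,0,0],[0,0,0,0,0,0],[0,0,0,0,0,0],[0,0,0,0,0,0],[0,0,0,0,0,0],[0,0,0,0,0,0]]' 1 10
```

```text
time_s: 5.15
ee_pos: [531.0, -184.7, 74.6]
tool_rot: [0.0, 0.699, 0.716, 0.0]
wrist_force: [0.6, -0.0, -1.4]
width: 0.161
```

The opening reads 0.161 × 87 = 14 mm, so the bar is held. Sliding it −46.5 mm.

```bash
python3 -m jog '[[0,-4,0,0,0,0],[0,-10,0,0,0,0],[0,-16,0,0,0,0],[0,-22,0,0,0,0],[0,-28,0,0,0,0],[0,-34,0,0,0,0],[0,-39,0,0,0,0],[0,-43,0,0,0,0],[0,-45.5,0,0,0,0],[0,-46.5,0,0,0,0],[0,-46.5,0,0,0,0],[0,-46.5,0,0,0,0],[0,-46.5,0,0,0,0],[0,-46.5,0,0,0,0]]'
python3 - <<'E'
from workcell import *
from h import *
p=read_camera("wrist");cv2.imwrite("pics/w3.png",p["color"][:,:,::-1])
E
```

```text
time_s: 6.55
ee_pos: [484.0, -185.8, 74.5]
tool_rot: [-0.0, 0.698, 0.716, -0.0]
wrist_force: [-0.5, -0.3, -0.5]
width: 0.156
```

View pics/w3.png

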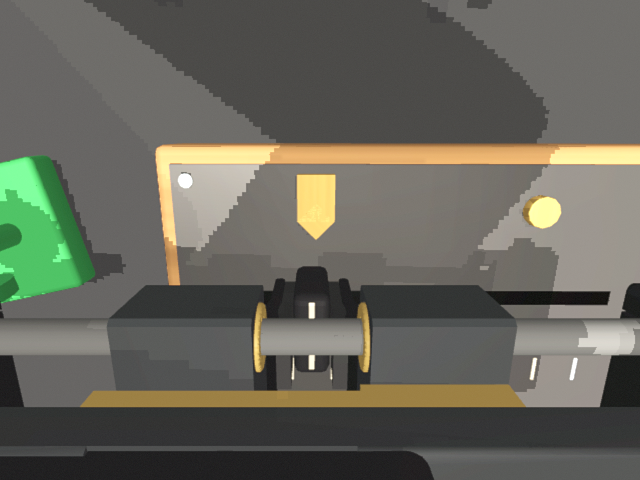

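The pointer tip at (316,238) lines up with the bar's white line at column 312, which is under 1 mm off allowing for perspective. Releasing and lifting.

```bash
python3 -m jog '[[0,0,0,0,0,0],[0,0,0,0,0,0],[0,0,0,0,0,0],[0,0,0,0,0,0],[0,0,0,0,0,0],[0,0,0,0,0,0],[0,0,0,0,0,0],[0,0,0,0,0,0],[0,0,-5,0,0,0],[0,0,-15,0,0,0],[0,0,-35,0,0,0],[0,0,-70,0,0,0],[0,0,-110,0,0,0],[0,0,-150,0,0,0],[0,0,-173,0,0,0],[0,0,-173,0,0,0],[0,0,-173,0,0,0]]' -1
python3 - <<'E'
from workcell import *
from h import *
p=read_camera("wrist");cv2.imwrite("pics/w4.png",p["color"][:,:,::-1])
for l in ["bar_fader_top","pointer_mark"]:
    print(l,[(round(d["p"],2),[round(float(v),1) for v in d["location"]]) for d in landmark_of(p,l)])
s=read_camera("top");cv2.imwrite("pics/t4.png",s["color"][:,:,::-1])
for l in ["bar_fader_top","pointer_mark","knob_fader_top","carved_bird"]:
    print(l,[(round(d["p"],2),[round(float(v),1) for v in d["location"]]) for d in landmark_of(s,l)])
for X in [(484.3,-188.5,77),(483.2,-142,46)]: print(proj(p,X),proj(s,X))
E
```

```text
time_s: 8.3
ee_pos: [484.1, -185.7, 248.3]
tool_rot: [0.001, 0.699, 0.716, 0.0]
wrist_force: [0.3, 0.5, -0.2]
width: 0.999
bar_fader_top [(0.69, [483.5, -187.6, 76.3])]
pointer_mark [(0.81, [483.2, -149.2, 37.8])]
bar_fader_top []
pointer_mark [(0.67, [481.2, -148.5, 39.8])]
knob_fader_top [(0.71, [531.3, 152.8, 74.7])]
carved_bird [(0.93, [329.8, -164.1, 0.7]), (0.79, [525.9, -13.7, -3.8]), (0.78, [394.3, -15.8, -0.7])]
(np.float64(311.3743600359371), np.float64(229.40712282254123)) (np.float64(446.7934101375355), np.float64(219.4369940268028))
(np.float64(311.4343927135673), np.float64(167.76008518734392)) (np.float64(407.7959491551836), np.float64(229.46023400485262))
```

View pics/w4.png

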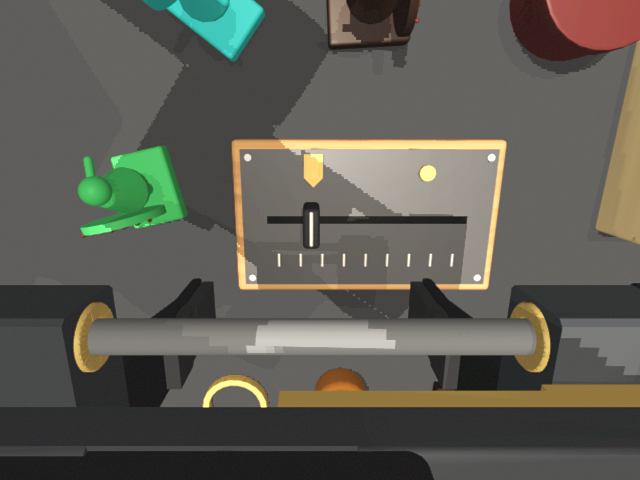

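View pics/t4.png

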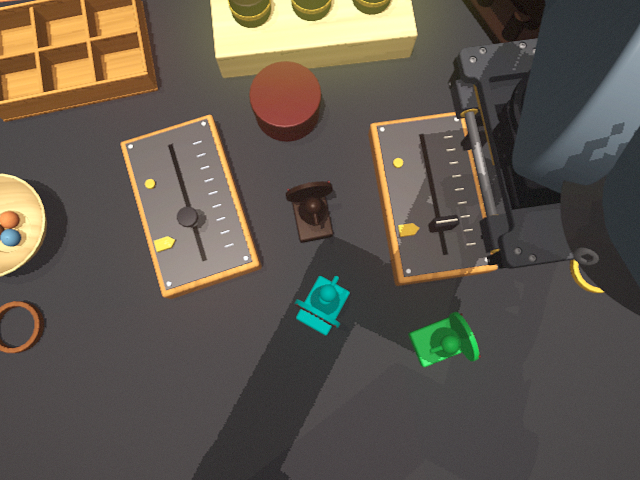

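In the wrist view the bar at (311,227) is level with the pointer at (313,167), within about 1.5 mm. In the top view the knob (187,217) and the dark bird (313,212) haven't moved. Handing in.

```bash
python3 -c "
from workcell import *
print(close_job())"
```

```text
the job is handed in; nothing more can be done
None
```

I slid the bar-shaped grip about 47 mm towards the robot until it was level with the house-shaped pointer. Then I let go, lifted clear and handed the job in, with about 8.5 s on the robot's clock.

- **Bar and pointer:** after release, the wrist camera's networks put the bar at x = 483.5 mm and the pointer at x = 483.2 mm. Allowing for the slight turn of the track, that leaves about 1–1.5 mm, within the 10 mm allowed.
- **Knob and bird:** in the top view, the round knob and the dark bird are at the same pixels as at the start. The bird still looks upright.
- **Forces:** the wrist force readings stayed near zero.
- **A check that failed:** the top-view network did not find the bar after the move, so I judged the bar there by eye, at about the predicted pixel. Its pointer reading, x = 481.2 mm, was 2 mm lower than the wrist view's, within its stated accuracy.

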